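# Check a medicine cooler's lid seam with a sprung probe

### The job

Take the spring-tipped temperature probe from its stand and, holding it square to the medicine cooler's sloping top with its tip lightly pressed in, draw the tip slowly (5 cm/s or less) along the whole dark lid seam, from the end away from the round metal disc to the disc. Finish with the tip held still on the middle of the disc, the probe square to the top and the sprung tip about half-way in: the program ends while the gripper holds it there. Never push hard, and do not shift the bottle, jar or carton.

Things in the scene. Friction and masses are not known exactly. Their poses are not given: they have to be found in the camera images.
- probe_center (a point): Centre of the probe's handle: a grey square bar 24 x 24 mm, 84 mm long, about 100 g, upright in its stand at the start. z points up the handle, away from the tip; x and y are square to its flat sides (grip either pair). Below the handle comes a steel stem 10 mm thick and 35 mm long, then a sprung plunger with a ball tip, 15 mm further when out.
- probe_tip (a point): The very end of the probe's plunger: lowest point of a steel ball 8 mm in diameter, 92 mm from the handle's centre along the handle's -z when the plunger is out.
- plunger (a joint): How far the sprung tip is pushed into the stem, m: 0 = out, 0.010 = against its stop, half-way is 0.005. The spring pushes back with 0.6 N at 0, about 2.1 N at 0.005 and 3.6 N at 0.010.
- stand_top (a point): Middle of the top of the probe stand, fixed to the counter: an open aluminium bracket 70 x 70 mm, 78 mm high (foot 80 x 80 mm). The handle's lower end sits on this face, the stem hanging through a round 17 mm hole; lifted straight up by 60 mm the probe is clear.
- cooler_top: Sloping top of the fixed, rigid white cooler: flat panel 200 (x) by 248 mm (y); origin at the centre of its upper face, 115 mm above the counter. z: outward normal, 20 degrees from vertical, leaning to the cooler's low front; x runs up the slope (82 to 148 mm high). Seam: straight dark rubber strip 5 mm wide, flush, along x = 0 from y = +70 to y = -60 mm, where it meets the disc.
- seam_start (a point): End of the dark seam away from the disc, where the tracing begins; on the panel's upper face at x = 0, y = +70 mm of the sloping top.
- disc (a point): Centre of the round steel reading disc, 30 mm in diameter, in a dark 3 mm rim, flush with the sloping top, at x = 0, y = -75 mm of it.
- bottle: Bystander: loose white medicine bottle, 60 mm in diameter, 110 mm high; origin under its centre.
- jar: Bystander: loose amber jar, 54 mm in diameter, 85 mm high; origin under its centre.
- carton: Bystander: loose paper carton, 60 x 90 x 50 mm; origin under its centre.
There are look-alikes about, which are no part of the job. There is more than one size of the part that bears probe_center; the job needs the largest.

How it is judged:
By the outcome, as a careful person would: the job done as asked, in the order asked, and still so for the second after the job is handed in, while the arm keeps its last pose, push and grip.
It also fails if it takes over 54 s, if anything falls off the work surface, if the arm or the gripper's body presses on something with over 40 N, if the wrist force passes 120 N, or if a joint passes its speed limit or range.

### The arm

A 6-joint arm with a two-finger parallel gripper is mounted at the origin on the work surface. World frame = base frame: x ahead of the robot, y to its left, z up, the work surface at z = 0. Lengths are in mm, angles in rad, forces in N, time in s.
With the tool pointing down it reaches from about 275 to 1000 mm from the base axis. Payload 8.4 kg.
Tool frame: the origin (TCP) lies midway between the tips of the shut fingers; the grasp point (between the pads) lies 19 mm behind it; z points along the fingers, y is the line along which they close (so a half turn about z gives the same grasp; the last joint's range is limited). The gripper opens to 85 mm and grips with 20 to 120 N. Pads are 22 mm wide; open, the fingers measure 114 mm over their backs; the gripper's body (76 mm by 85 mm) begins 54 mm behind the grasp point. The pads swing forward as they close: fully open they stand 13 mm farther back than shut.
Start: joints at [1.204, 0.353, 1.633, -0, 1.155, -0.002], TCP at [222.975, 583.875, 231.281] pointing down, gripper open.
Joint ranges: [-2.63, 2.63], [-0.92, 2.1], [0.06, 2.66], [-1.3, 4.44], [0, 2.69], [-3.02, 3.02]. Speed limits (rad/s): [2.22, 2.22, 2.79, 3.14, 3.14, 3.14].

### API

Orientations are given as [roll, pitch, yaw] about the fixed x, y, z axes, in that order (R = Rz(yaw) Ry(pitch) Rx(roll)).
In Python, from rig import r gives the robot as it stands.
- The arm moves only by the shell command python3 -m inch 'ROWS' [OPENING] [FORCE]. ROWS is JSON, a list that holds one entry, the list of rows, each a list of 6 numbers: the shift along the tool's x, y, z scaled (see below), then the turn, a rotation vector about the tool's x, y, z scaled (see below). In form: [[[tx, ty, tz, wx, wy, wz], ...]]. A call has 1 to 8 rows; each row is the pose to reach, as a shift and turn from the pose commanded when the call began, along the tool's axes at that moment, turning the shorter way round; what a row does not reach only later rows make up. The controller multiplies each number of a shift by 20 cm and each number of a turn by pi rad. A row lasts 1/12 s, in which the tool goes at most 41.7 mm and 7.16 degrees, less where a joint would pass 70% of its speed; a pose out of reach is approached as far as the arm can. A call with a number of a shift or a turn outside -1 to 1 is refused whole. A call with a gripper value outside its range is refused whole. OPENING is the gripper's target within -1 to 1 (fully open at 1, half-way at 0, shut at -1), set as the call begins (- or left out, the last holds). The fingers move at their own pace and stop on an object; FORCE is the grip in N (left out, the last holds). Time passes only in rows, so rows that repeat a pose let the fingers close. It gives the time, the measured TCP pose, the force, the opening and the grip force at its end, in the units of the state.
- r.sense(): the state, without advancing time (a new reading comes with each control period).
- r.grab_frame(name): name is "side" or "top" or "wrist"; returns the picture (420x560x3 uint8, red, green, blue); there is no depth.
- r.camera_info(name): a dict with "K" (3x3 intrinsics, pixels), "rvec" (rotation vector, rad) and "tvec" (3), from world to camera coordinates, as OpenCV has them; the wrist camera has in their place "mount" (4x4, takes a point from camera to tool coordinates, whose origin is the TCP and whose axes are the flange's). Camera axes: x right, y down, z forward; pixel columns grow to the right and rows downward; lengths in mm; the calibration is good to about 2 mm. A picture is of the moment at which its call begins: read the wrist's pose just before it. camera_info takes no time and is no camera call.
- r.sign_off(): hands the job in; it is judged then, once.
The state is a dict: "clock": time; "qpos": joint angles; "qvel": joint speeds; "joint_efforts": joint torques, N m; "eef_pos": TCP position; "tcp_rot": TCP orientation; "contact_force": force on the tool from outside, world axes, zero at the start; "wrist_torque": the same for the moment, N m; "opening": opening from 0.0 (shut) to 1.0 (fully open); "grasp_force": force on a finger pad.
Only numpy, scipy, OpenCV 4.12 (cv2) and the standard library are available. Lean on these libraries where they do the work, as an engineer would, in place of code of your own. Each camera call takes 0.05 s, during which the arm holds its last target. There are 200 camera calls.

## Working session

There is one attempt and no reset: what is moved stays moved. The work goes in short steps, Python scripts to look and compute and a shell command to move; the robot and the scene stay as the last step left them, time stands still between calls to the robot, and variables do not carry over. Pictures are saved under pics/ and viewed, at most 10 in all, crops included, and the job is handed in when it is done.

```bash
ls; mkdir -p pics; cat > h.py <<'E'
import numpy as np, cv2
from scipy.spatial.transform import Rotation as R
from rig import r
def cam(n,s=None):
    c=r.camera_info(n);K=np.array(c["K"],float)
    if "rvec" in c:
        Rm=cv2.Rodrigues(np.array(c["rvec"],float))[0];t=np.array(c["tvec"],float).ravel()
        return K,Rm,t
    s=s or r.sense();M=np.array(c["mount"],float)
    T=np.eye(4);T[:3,:3]=R.from_euler('xyz',s["tcp_rot"]).as_matrix();T[:3,3]=s["eef_pos"]
    W=np.linalg.inv(T@M);return K,W[:3,:3],W[:3,3]
def ray(C,uv):
    K,Rm,t=C;d=Rm.T@np.linalg.solve(K,[uv[0],uv[1],1.]);return -Rm.T@t,d/np.linalg.norm(d)
def onz(C,uv,z):
    o,d=ray(C,uv);return o+d*(z-o[2])/d[2]
def proj(C,p):
    K,Rm,t=C;q=K@(Rm@np.array(p,float)+t);return q[:2]/q[2]
def tri(C1,u1,C2,u2):
    o1,d1=ray(C1,u1);o2,d2=ray(C2,u2)
    a=np.linalg.lstsq(np.c_[d1,-d2],o2-o1,rcond=None)[0]
    p,q=o1+a[0]*d1,o2+a[1]*d2;return (p+q)/2,np.linalg.norm(p-q)
def save(n,im,f):cv2.imwrite("pics/"+f,im[...,::-1])
E
python3 - <<'E'
from h import *
s=r.sense();print(s)
ims=[r.grab_frame(n) for n in("top","side","wrist")]
for n,i in zip(("top","side","wrist"),ims):
    save(n,i,n+"0.png");C=cam(n);print(n,C[0].round(1).tolist(),ray(C,(280,210)))
E
```

```text
pics
{'clock': 0.0, 'qpos': array([ 1.20360221e+00,  3.53612177e-01,  1.63412042e+00, -3.22848942e-05,
        1.15520361e+00, -2.39481811e-03]), 'qvel': array([-0.00115415,  0.00134378, -0.00018075, -0.0006335 ,  0.00101579,
        0.00213988]), 'joint_efforts': array([ 9.31478389e-04, -6.05240035e+01, -3.42070663e+01,  2.46232676e-04,
        9.28181049e-03, -1.42132501e-05]), 'eef_pos': array([222.81490874, 583.43379874, 230.59001519]), 'tcp_rot': array([-3.14024903e+00,  2.63015298e-05,  2.77680643e+00]), 'contact_force': array([0.12215904, 0.0629206 , 0.65385882]), 'wrist_torque': array([-0.01439527, -0.0093543 ,  0.03156188]), 'grasp_force': 0.0, 'opening': 0.99659371102083}
top [[415.0, 0.0, 285.8], [0.0, 415.0, 209.5], [0.0, 0.0, 1.0]] (array([560.1314257 , -29.27827322, 936.11829882]), array([ 0.06713667, -0.00256069, -0.9977405 ]))
side [[417.9, 0.0, 277.1], [0.0, 417.9, 215.2], [0.0, 0.0, 1.0]] (array([311.56264327, 646.38291314, 716.72762535]), array([ 0.33711337, -0.69713762, -0.63273511]))
wrist [[344.7, 0.0, 284.3], [0.0, 344.7, 212.3], [0.0, 0.0, 1.0]] (array([150.0019423 , 612.07438619, 374.32798166]), array([ 0.27629981, -0.11961254, -0.95359911]))
```

View pics/top0.png

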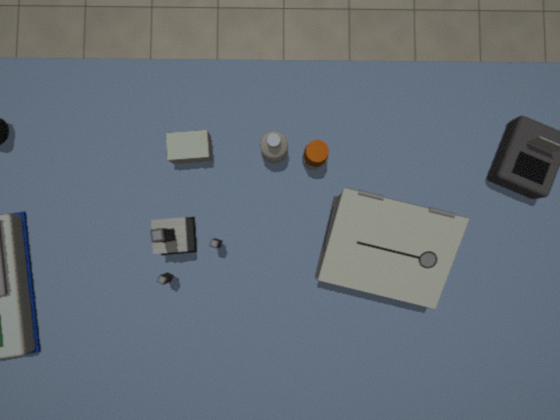

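View pics/side0.png

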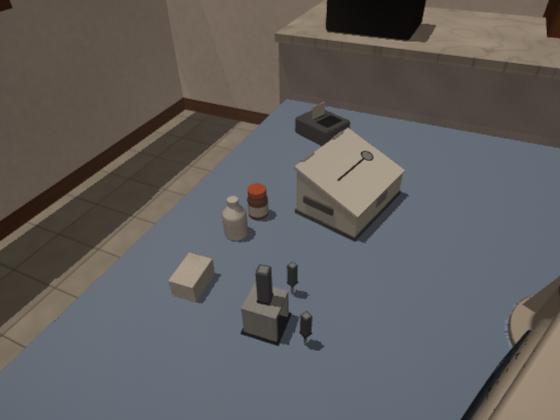

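Top view: the probe in its stand is at about (158,236), with smaller look-alikes at (216,243) and (165,279). The seam runs from (357,242) to the disc at (428,260). Side view: the stand probe is at (264,283), the look-alikes at (292,272) and (306,325). The one in the stand is the largest and sits upright in the bracket, so it fits the description. I'll confirm that in a crop.

```bash
python3 - <<'E'
from h import *
t=cv2.imread("pics/top0.png");s=cv2.imread("pics/side0.png")
a=cv2.resize(t[205:300,130:240],None,fx=3.6,fy=3.6,interpolation=cv2.INTER_CUBIC)
b=cv2.resize(s[250:350,225:335],None,fx=3.6,fy=3.6,interpolation=cv2.INTER_CUBIC)
c=np.zeros((360,792,3),np.uint8);c[:342,:396]=a[:342,:396];c[:360,396:]=b[:360,:396];cv2.imwrite("pics/crop1.png",c)
T=cam("top");S=cam("side")
for n,u,v in(("seam0",(357,242),(339,180)),("disc",(428,260),(367,156))):
    print(n,onz(T,u,115).round(1),onz(S,v,115).round(1),[x if isinstance(x,float) else x.round(1) for x in tri(T,u,S,v)])
print("stand",onz(T,(158,236),162),onz(S,(264,268),162))
for n,u,v in(("bottle",(274,146),(235,220)),("jar",(316,153),(257,205)),("carton",(188,146),(193,277))): print(n,onz(T,u,60).round(),onz(S,v,50).round())
# disc and seam masks (top)
g=cv2.cvtColor(t,cv2.COLOR_BGR2GRAY);m=(g<110).astype(np.uint8);m[:, :345]=0;m[:,445:]=0;m[:215]=0;m[285:]=0
n,l,st,ce=cv2.connectedComponentsWithStats(m);print([(st[i].tolist(),ce[i].round(1).tolist()) for i in range(1,n) if st[i][4]>15])
E
```

```text
seam0 [ 552.4 -183.9  115. ] [ 548.1 -182.4  115. ] [array([ 550.7, -185. ,  112.5]), np.float64(3.577661672208526)]
disc [ 517.2 -324.5  115. ] [ 515.9 -317.8  115. ] [array([ 517.3, -326.2,  109.9]), np.float64(0.7348887820088815)]
stand [563.17688299 194.55236603 162.        ] [563.67171513 196.11631014 162.        ]
bottle [756. -18.  60.] [752.  -8.  50.]
jar [ 742. -108.   60.] [729. -83.  50.]
carton [755. 165.  60.] [741. 190.  50.]
[([357, 241, 81, 27, 431], [411.3, 255.3])]
```

View pics/crop1.png

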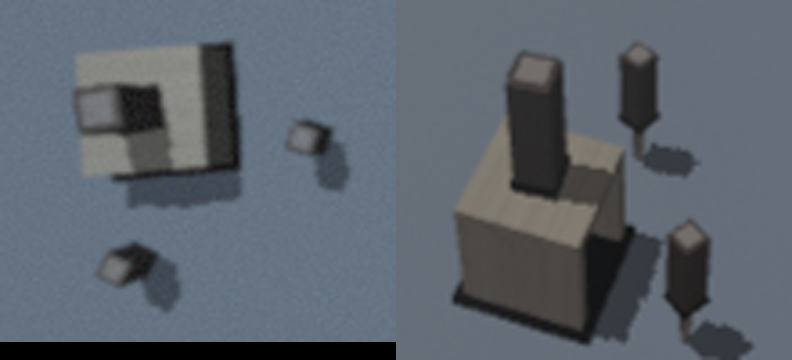

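The crop confirms it: the large probe stands in the bracket and the two free-standing ones are clearly smaller. Moving above the stand.

```bash
python3 -m inch '[[[-1,-0.53,0,0,0,0.3],[-1,-0.53,0,0,0,0.3],[-1,-0.53,0,0,0,0.3],[-1,-0.53,0,0,0,0.3],[-1,-0.53,0,0,0,0.3],[-1,-0.53,0,0,0,0.3],[-1,-0.53,0,0,0,0.3],[-1,-0.53,0,0,0,0.3]]]' 1
cat >> h.py <<'E'
def plan(p,y_ang=None,Rt=None):
    "print shift/turn in move units from the present pose to TCP p"
    s=r.sense();Rc=R.from_euler('xyz',s["tcp_rot"])
    sh=Rc.inv().apply(np.array(p)-s["eef_pos"])/200
    if Rt is None: Rt=R.from_euler('xyz',[np.pi,0,np.pi/2+y_ang])
    print("shift",sh.round(4),"mm",round(np.linalg.norm(sh)*200,1),"turn",((Rc.inv()*Rt).as_rotvec()/np.pi).round(4))
    print("pos",np.round(s["eef_pos"],1),"t",s["clock"],"F",np.round(s["contact_force"],2),"q",np.round(s["qpos"],2),"op",round(s["opening"],3),"gf",round(s["grasp_force"],1))
E
python3 - <<'E'
from h import *
plan([563.5,195,230],0.05)
E
```

```text
clock: 0.82
eef_pos: [373.0, 412.1, 231.2]
tcp_rot: [-3.141, 0.0, 1.825]
contact_force: [-0.3, 0.3, -0.4]
opening: 1.0
grasp_force: 0.0
shift [-1.29    0.6494  0.0061] mm 288.8 turn [-0.0001  0.0001  0.0649]
pos [373.  412.1 231.2] t 0.8167 F [-0.34  0.26 -0.41] q [ 0.83  0.25  1.78 -0.    1.11  0.58] op 1.0 gf 0.0
```

```bash
python3 -m inch '[[[-1,0.5,0,0,0,0.065],[-1,0.5,0,0,0,0.065],[-1,0.5,0,0,0,0.065],[-1,0.5,0,0,0,0.065],[-1,0.5,0,0,0,0.065],[-1,0.5,0,0,0,0.065],[-1,0.5,0,0,0,0.065],[-1,0.5,0,0,0,0.065]]]'
python3 - <<'E'
from h import *
plan([563.5,195,230],0.05)
s=r.sense();im=r.grab_frame("wrist");save("w",im,"w1.png");np.save("w1.npy",im)
C=cam("wrist",s)
for z in(162,78):print(z,proj(C,(563.5,195,z)))
E
```

```text
clock: 1.48
eef_pos: [520.8, 245.7, 230.9]
tcp_rot: [-3.141, -0.0, 1.628]
contact_force: [-0.7, -0.4, -0.2]
opening: 0.999
grasp_force: 0.0
shift [-0.2654  0.1988  0.0046] mm 66.3 turn [-0.0003 -0.      0.0022]
pos [520.8 245.7 230.9] t 1.4833 F [-0.73 -0.43 -0.21] q [0.44 0.28 1.74 0.   1.12 0.38] op 0.999 gf 0.0
162 [339.98641443 298.16317508]
78 [326.22637885 249.37728183]
```

View pics/w1.png

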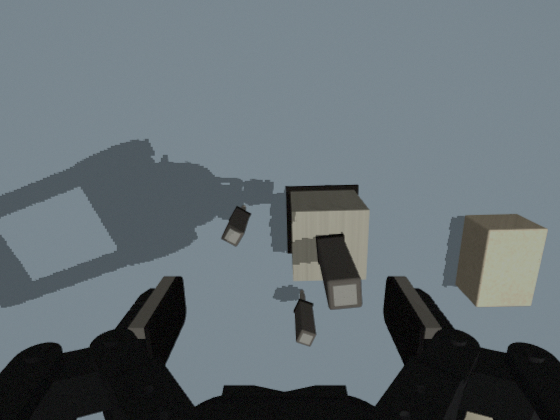

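The wrist view shows the handle's top face at about (345,295), the stand top around it, and the look-alikes at (236,226) and (305,320). Next I'll measure the face.

```bash
python3 - <<'E'
from h import *
im=np.load("w1.npy");C=cam("wrist")
g=cv2.cvtColor(im,cv2.COLOR_RGB2GRAY)
hsv=cv2.cvtColor(im,cv2.COLOR_RGB2HSV)
m=np.zeros_like(g);m[278:312,322:364]=((g>70)&(hsv[...,1]<90))[278:312,322:364]
n,l,st,ce=cv2.connectedComponentsWithStats(m);i=l[295,345];print(st[i],ce[i],hsv[295,345],hsv[270,310],hsv[295,365])
cs=cv2.findContours((l==i).astype(np.uint8),0,1)[0][0];b=cv2.boxPoints(cv2.minAreaRect(cs));
P=np.array([onz(C,u,162) for u in b]);print(b.round(1),P.round(1),P.mean(0))
e=np.diff(np.r_[P,P[:1]],axis=0)[:,:2];print(np.linalg.norm(e,axis=1),np.degrees(np.arctan2(e[:,1],e[:,0]))%90)
m2=((g>85)&(hsv[...,0]<40)).astype(np.uint8);m2[:,:285]=0;m2[:,375:]=0;m2[:,][:180]=0;m2[290:]=0
cs=max(cv2.findContours(m2,0,1)[0],key=cv2.contourArea)
b=cv2.boxPoints(cv2.minAreaRect(cs));print("stand",b.round(1),[onz(C,u,78).round(1) for u in b])
E
```

```text
[ 322  278   42   34 1270] [343.8488189  295.66456693] [ 26  15 137] [ 26  27 151] [102  39 144]
[[322. 311.]
 [322. 278.]
 [363. 278.]
 [363. 311.]] [[551.3 184.7 162. ]
 [548.9 210.9 162. ]
 [577.2 212.6 162. ]
 [580.5 186.4 162. ]] [564.47111433 198.64754473 162.        ]
[26.3783137  28.29919688 26.42570902 29.26001764] [5.22529691 3.32106807 7.30798372 3.32496306]
stand [[291.3 210.5]
 [368.  208.8]
 [369.6 278.8]
 [292.9 280.5]] [array([527.9, 232.1,  78. ]), array([596.8, 237.7,  78. ]), array([607.6, 167.5,  78. ]), array([534. , 161.4,  78. ])]
```

```bash
python3 - <<'E'
from h import *
im=np.load("w1.npy");C=cam("wrist")
hsv=cv2.cvtColor(im,cv2.COLOR_RGB2HSV)
m=((hsv[...,0]<50)&(hsv[...,2]>105)).astype(np.uint8);m[:281]=0;m[312:]=0;m[:,:325]=0;m[:,366:]=0
n,l,st,ce=cv2.connectedComponentsWithStats(m,connectivity=4);i=l[295,345];print(st[i],ce[i])
cs=cv2.findContours((l==i).astype(np.uint8),0,1)[0][0];b=cv2.boxPoints(cv2.minAreaRect(cs));
P=np.array([onz(C,u,162) for u in b]);print(b.round(1),P.round(1),P.mean(0),onz(C,ce[i],162))
e=np.diff(np.r_[P,P[:1]],axis=0)[:,:2];print(np.linalg.norm(e,axis=1),np.degrees(np.arctan2(e[:,1],e[:,0]))%90)
plan([563.5,196,101],np.radians(6))
E
```

```text
[333 284  24  23 483] [344.77846791 294.64803313]
[[332.1 285.7]
 [355.8 283.3]
 [357.9 303.7]
 [334.1 306.1]] [[556.4 205.4 162. ]
 [572.7 208.2 162. ]
 [576.1 192.1 162. ]
 [559.5 189.2 162. ]] [566.2029913  198.72068051 162.        ] [566.05699176 198.84158394 162.        ]
[16.51513251 16.4453061  16.8584296  16.47648106] [ 9.78825927 11.97418782  9.92656349 10.77595135]
shift [-0.2649  0.2019  0.6497] mm 146.0 turn [-0.0003 -0.     -0.0147]
pos [520.2 246.5 231. ] t 1.5333 F [-0.   -0.11  0.85] q [0.44 0.28 1.74 0.   1.12 0.38] op 1.0 gf 0.0
```

```bash
python3 -m inch '[[[-0.26,0.21,0,0,0,-0.031],[-0.26,0.21,0,0,0,-0.031],[-0.26,0.21,0,0,0,-0.031],[-0.26,0.21,0.2,0,0,-0.031],[-0.26,0.21,0.35,0,0,-0.031],[-0.26,0.21,0.35,0,0,-0.031],[-0.26,0.21,0.35,0,0,-0.031]]]'
python3 - <<'E'
from h import *
s=r.sense();im=r.grab_frame("wrist");save("w",im,"w2.png")
plan([565.3,196.8,101],np.radians(9))
print(proj(cam("wrist",s),(565.3,196.8,162)))
E
```

```text
clock: 2.12
eef_pos: [563.8, 197.9, 160.3]
tcp_rot: [-3.138, 0.0, 1.729]
contact_force: [0.9, 0.0, -0.1]
opening: 0.991
grasp_force: 0.0
shift [-0.0071 -0.0004  0.305 ] mm 61.0 turn [-0.0002 -0.      0.0003]
pos [565.2 198.2 162. ] t 2.1667 F [ 0.27 -0.45  1.12] q [0.33 0.39 1.75 0.   1.   0.18] op 1.001 gf 0.0
[285.78244262 283.20835818]
```

View pics/w2.png

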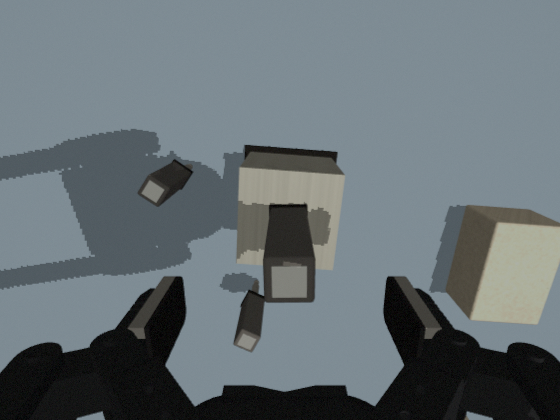

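The handle's face is centred between the fingers and square at (289,282). One look-alike at (247,325) is near the left finger, so I'll check its clearance.

```bash
python3 - <<'E'
from h import *
T=cam("top");S=cam("side")
print(tri(T,(162,279),S,(306.5,315)),tri(T,(215,243),S,(292.5,264.5)))
print(onz(cam("wrist"),(289,282),162))
E
```

```text
(array([475.99114841, 206.29523681,  85.61815255]), np.float64(1.637663862417912)) (array([549.45765294, 100.80862395,  85.06641339]), np.float64(0.11569367975016352))
[568.26457711 197.00700346 162.        ]
```

```bash
python3 -m inch '[[[-0.006,0.007,0.15,0,0,0],[-0.006,0.007,0.25,0,0,0],[-0.006,0.007,0.305,0,0,0],[-0.006,0.007,0.305,0,0,0],[-0.006,0.007,0.305,0,0,0]]]'
python3 -m inch '[[[0,0,0,0,0,0],[0,0,0,0,0,0],[0,0,0,0,0,0],[0,0,0,0,0,0],[0,0,0,0,0,0],[0,0,0,0,0,0],[0,0,0,0,0,0],[0,0,0,0,0,0]]]' -1 40
python3 -m inch '[[[0,0,0,0,0,0],[0,0,0,0,0,0],[0,0,0,0,0,0],[0,0,0,0,0,0],[0,0,0,0,0,0],[0,0,0,0,0,0],[0,0,0,0,0,0],[0,0,0,0,0,0]]]' -1 80
```

```text
clock: 2.58
eef_pos: [567.8, 196.6, 101.6]
tcp_rot: [3.141, -0.0, 1.728]
contact_force: [0.5, -0.6, 0.6]
opening: 1.003
grasp_force: 0.0
clock: 3.25
eef_pos: [567.5, 196.1, 100.8]
tcp_rot: [3.141, -0.0, 1.727]
contact_force: [-1.6, 0.2, 5.4]
opening: 0.278
grasp_force: 35.2
clock: 3.92
eef_pos: [567.5, 196.1, 100.9]
tcp_rot: [3.141, -0.0, 1.727]
contact_force: [-1.3, 0.2, 6.7]
opening: 0.271
grasp_force: 69.7
```

```bash
python3 -m inch '[[[0,0,-0.06,0,0,0],[0,0,-0.15,0,0,0],[0,0,-0.3,0,0,0],[0,0,-0.5,0,0,0],[0,0,-0.7,0,0,0],[0,0,-0.85,0,0,0],[0,0,-0.85,0,0,0],[0,0,-0.85,0,0,0]]]'
cat > g.py <<'E'
from h import *
# cooler frame; A = seam start, D = disc (world, z=115)
def setup(A,D):
    A=np.array(A,float);D=np.array(D,float);y=(A-D);y[2]=0;y/=np.linalg.norm(y)
    xh=np.array([y[1],-y[0],0]);n=-np.sin(np.radians(20))*xh+np.cos(np.radians(20))*np.array([0,0,1.])
    x=np.cross(y,n);Rt=R.from_matrix(np.c_[y,x,-n])
    return A,D,x,y,n,Rt
E
python3 - <<'E'
from g import *
A,D,x,y,n,Rt=setup([552.4,-183.9,115],[517.2,-324.5,115])
print(x,y,n,Rt.as_euler('xyz'))
plan(A+n*(73+50),Rt=Rt)
s=r.sense();im=r.grab_frame("wrist");np.save("w3.npy",im);save("w",im,"w3.png")
E
```

```text
clock: 4.58
eef_pos: [568.1, 196.3, 272.9]
tcp_rot: [3.137, -0.001, 1.727]
contact_force: [-0.6, -0.0, -2.2]
opening: 0.272
grasp_force: 70.5
[ 0.91155942 -0.22821402  0.34202014] [0.24286029 0.97006128 0.        ] [-0.3317805   0.08306311  0.93969262] [2.7925268  0.         1.32548299]
shift [-1.7835 -0.5686  0.2077] mm 376.7 turn [-0.1083 -0.0228  0.1265]
pos [568.1 196.3 272.9] t 4.5833 F [-0.62 -0.02 -2.2 ] q [ 0.33  0.28  1.64 -0.    1.22  0.17] op 0.272 gf 70.5
```

View pics/w3.png

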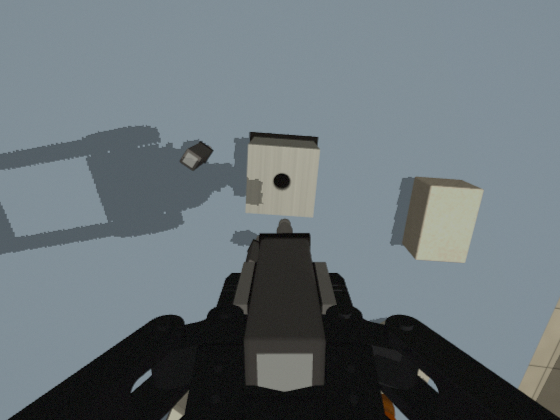

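The probe is held and clear of the stand. Its stem shows at about (285,225) and the hole at (282,181). Moving towards the seam start.

```bash
python3 -m inch '[[[-0.15,-0.05,0,0,0,0],[-0.35,-0.11,0,0,0,0],[-0.55,-0.16,0,-0.03,-0.006,0.035],[-0.75,-0.23,0,-0.06,-0.012,0.07],[-0.9,-0.28,0,-0.09,-0.018,0.1],[-1,-0.31,0,-0.108,-0.023,0.1265],[-1,-0.31,0,-0.108,-0.023,0.1265]]]'
python3 - <<'E'
from g import *
A,D,x,y,n,Rt=setup([552.4,-183.9,115],[517.2,-324.5,115])
plan(A+n*(73+50)+y*20,Rt=Rt)
E
```

```text
clock: 5.22
eef_pos: [532.9, -14.3, 267.4]
tcp_rot: [2.798, 0.004, 1.317]
contact_force: [-0.7, 0.7, -1.2]
opening: 0.27
grasp_force: 70.6
shift [-0.6973  0.0271  0.2083] mm 145.6 turn [-0.0019  0.0022 -0.002 ]
pos [532.9 -14.3 267.4] t 5.2167 F [-0.67  0.72 -1.21] q [ 0.03  0.01  2.02 -0.14  0.79  0.37] op 0.27 gf 70.6
```

```bash
python3 -m inch '[[[-0.1,0.004,0,0,0,0],[-0.3,0.01,0,0,0,0],[-0.45,0.018,0.05,0,0,0],[-0.6,0.023,0.12,-0.002,0.002,-0.002],[-0.68,0.026,0.18,-0.002,0.002,-0.002],[-0.697,0.027,0.208,-0.002,0.002,-0.002],[-0.697,0.027,0.208,-0.002,0.002,-0.002],[-0.697,0.027,0.208,-0.002,0.002,-0.002]]]'
python3 - <<'E'
from g import *
s=r.sense();im=r.grab_frame("wrist");np.save("w4.npy",im);save("w",im,"w4.png")
A,D,x,y,n,Rt=setup([552.4,-183.9,115],[517.2,-324.5,115])
plan(A+n*(73+50)+y*20,Rt=Rt)
C=cam("wrist",s);tt=np.array(s["eef_pos"])+R.from_euler('xyz',s["tcp_rot"]).apply([0,0,73])
print("A",proj(C,A),"D",proj(C,D),"tip",proj(C,tt))
save("s",r.grab_frame("side"),"s4.png")
E
```

```text
clock: 5.88
eef_pos: [521.1, -150.6, 232.2]
tcp_rot: [2.794, -0.001, 1.333]
contact_force: [0.1, -0.2, -0.5]
opening: 0.268
grasp_force: 70.6
shift [-0.0253 -0.0231  0.0037] mm 6.9 turn [ 0.0001 -0.0012  0.0024]
pos [ 521.6 -150.3  232.9] t 5.9333 F [ 0.69  0.7  -0.69] q [-0.3   0.06  2.06  0.03  0.68 -0.08] op 0.272 gf 70.6
A [278.50428118 233.3043598 ] D [278.41155139 374.91888208] tip [283.09449035 225.63620756]
```

View pics/w4.png

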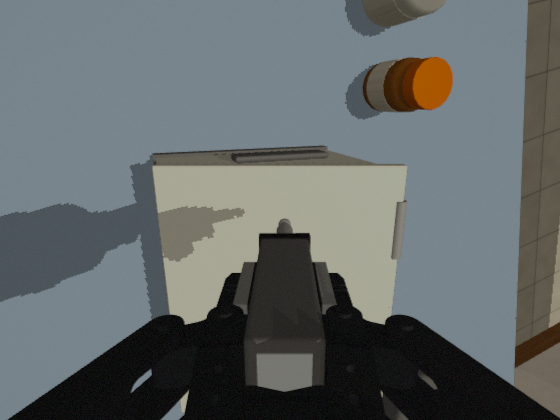

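The wrist view shows the panel's far corners at about (156,166) and (405,165). The stem tip is at (285,222), and the seam is hidden behind the handle. I'll fit the panel edges, then compare the tip with the seam in the side view.

```bash
python3 - <<'E'
from g import *
im=np.load("w4.npy");hsv=cv2.cvtColor(im,cv2.COLOR_RGB2HSV);g=im.astype(int)
m=((hsv[...,0]<50)&(hsv[...,2]>165)).astype(np.uint8)
def fit(pts):
    vx,vy,x0,y0=cv2.fitLine(np.array(pts,np.float32),cv2.DIST_HUBER,0,.01,.01).ravel();return np.cross([x0,y0,1],[x0+vx,y0+vy,1])
top=[(u,np.argmax(m[155:200,u])+155-.5) for u in range(180,390,4)]
rt=[(np.max(np.nonzero(m[v,340:412])[0])+340+.5,v) for v in range(172,200,2)]
lf=[(np.argmax(m[v,140:200])+140-.5,v) for v in range(170,205,2)]
lf+=[(np.argmax(m[v,140:200])+140-.5,v) for v in range(265,300,3)]
T,Rr,L=fit(top),fit(rt),fit(lf)
c1=np.cross(T,L);c1=c1[:2]/c1[2];c2=np.cross(T,Rr);c2=c2[:2]/c2[2];print(c1,c2)
A,D,x,y,n,Rt=setup([552.4,-183.9,115],[517.2,-324.5,115])
s=r.sense();C=cam("wrist",s)
for c in(c1,c2):
    o,d=ray(C,c);p=o+d*np.dot(A-o,n)/np.dot(d,n);print("cooler xy rel A",np.dot(p-A,x),np.dot(p-A,y),p)
S=cam("side");i=cv2.imread("pics/s4.png")
tt=np.array(s["eef_pos"])+R.from_euler('xyz',s["tcp_rot"]).apply([0,0,73])
print("side pred tip",proj(S,tt),"A",proj(S,A),"D",proj(S,D))
cv2.imwrite("pics/s4c.png",cv2.resize(i[100:240,270:430],None,fx=4,fy=4,interpolation=cv2.INTER_CUBIC))
E
```

```text
[152.69152872 166.5       ] [406.3097791 166.5      ]
cooler xy rel A -97.13949916827539 55.606921465300495 [ 477.35628734 -107.78928288   81.77633457]
cooler xy rel A 101.23301488689513 57.009168742331205 [ 658.52517192 -151.70040665  149.62373026]
side pred tip [337.64678438 168.79726735] A [337.56135405 179.27242807] D [367.22942025 154.67380038]
```

View pics/s4c.png

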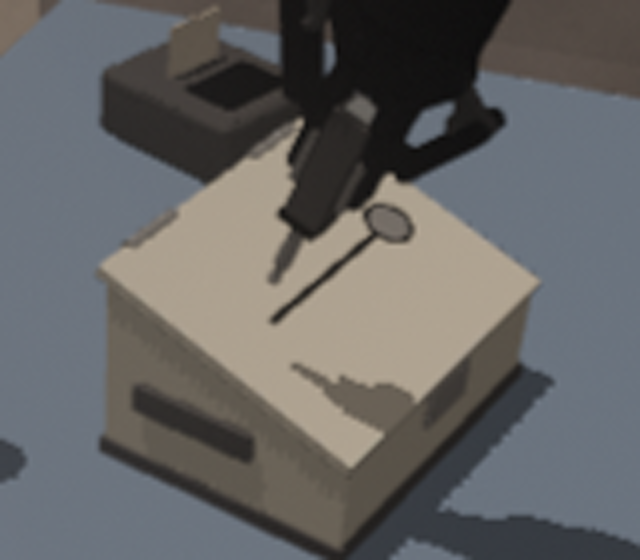

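The tip appears at (338.3,170.3) against a predicted (337.6,168.8). The seam start is at (338,180.2) against (337.6,179.3), and the disc at (367.2,155.5) against (367.2,154.7). The shared bias cancels, so the relative position is good to about 1 mm. I'll go to 8 mm above the seam start and take a force baseline there.

```bash
cat >> g.py <<'E'
A,D,x,y,n,Rt=setup([552.4,-183.9,115],[517.2,-324.5,115])
A=A+.8*x+1*y;D=D+.8*x+1*y
def force(k=8):
    f=[];
    for _ in range(k):
        r.grab_frame("wrist");f.append(r.sense()["contact_force"])
    f=np.array(f);print("F mean",f.mean(0).round(2),"normal",(f@n).mean().round(2),"sd",(f@n).std().round(2))
def where():
    s=r.sense();p=np.array(s["eef_pos"])+R.from_euler('xyz',s["tcp_rot"]).apply([0,0,73])-A
    print("tip rel A: x %.1f y %.1f n %.1f"%(p@x,p@y,p@n))
E
python3 - <<'E'
from g import *
plan(A+2*y+n*81,Rt=Rt);where()
E
```

```text
shift [-0.1124 -0.0222  0.215 ] mm 48.7 turn [ 0.0004 -0.0013  0.0026]
pos [ 521.9 -150.1  233.3] t 5.9833 F [ 0.24 -0.49 -1.36] q [-0.3   0.06  2.06  0.03  0.68 -0.08] op 0.27 gf 70.6
tip rel A: x 4.3 y 24.6 n 51.1
```

```bash
python3 -m inch '[[[-0.04,-0.008,0.05,0,0,0],[-0.08,-0.015,0.12,0,-0.001,0.0026],[-0.1124,-0.022,0.18,0,-0.0013,0.0026],[-0.1124,-0.022,0.21,0,-0.0013,0.0026],[-0.1124,-0.022,0.215,0,-0.0013,0.0026],[-0.1124,-0.022,0.215,0,-0.0013,0.0026],[-0.1124,-0.022,0.215,0,-0.0013,0.0026]]]'
python3 - <<'E'
from g import *
force();where();plan(A+2*y+n*73,Rt=Rt)
E
```

```text
clock: 6.57
eef_pos: [527.4, -174.9, 192.2]
tcp_rot: [2.79, 0.0, 1.325]
contact_force: [-0.5, 0.0, -2.1]
opening: 0.275
grasp_force: 70.6
F mean [ 0.18  0.02 -1.32] normal -1.29 sd 0.5
tip rel A: x 0.5 y 1.0 n 8.2
shift [ 0.005  -0.0019  0.0409] mm 8.3 turn [ 0.0007  0.0002 -0.0003]
pos [ 527.  -175.5  191.7] t 6.9667 F [-0.36  0.43 -2.06] q [-0.34  0.14  2.08  0.06  0.58 -0.14] op 0.271 gf 70.6
```

```bash
python3 -m inch '[[[0.005,0,0.01,0,0,0],[0.005,0,0.02,0,0,0],[0.005,0,0.03,0,0,0],[0.005,0,0.038,0,0,0],[0.005,0,0.045,0,0,0],[0.005,0,0.05,0,0,0],[0.005,0,0.055,0,0,0],[0.005,0,0.055,0,0,0]]]'
python3 - <<'E'
from g import *
force(16);where()
save("s",r.grab_frame("side"),"s5.png")
i=cv2.imread("pics/s5.png");cv2.imwrite("pics/s5c.png",cv2.resize(i[140:200,310:390],None,fx=8,fy=8,interpolation=cv2.INTER_CUBIC))
E
```

```text
clock: 7.63
eef_pos: [530.8, -175.4, 181.0]
tcp_rot: [2.791, 0.0, 1.325]
contact_force: [-0.5, 0.5, 0.6]
opening: 0.268
grasp_force: 70.8
F mean [-1.22  0.5  -0.3 ] normal 0.17 sd 0.43
tip rel A: x 0.4 y 1.9 n -3.0
```

View pics/s5c.png

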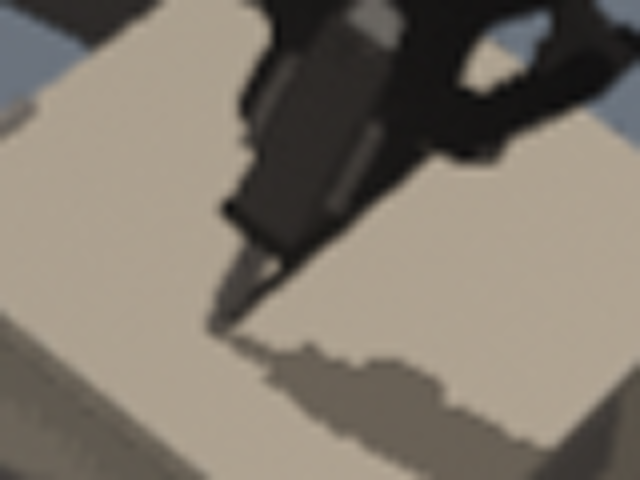

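Contact force is about 1.5 N, so the plunger is about 3 mm in, which matches the assumed plane. The tip at (337.3,180.6) sits on the seam line about 1–2 mm outside its start. I'll press a little further and start drawing at about 3 cm/s.

```bash
python3 -m inch '[[[0,0,0.004,0,0,0],[0,0,0.008,0,0,0],[0,0,0.008,0,0,0],[-0.005,0,0.008,0,0,0],[-0.015,0,0.008,0,0,0],[-0.0275,0,0.008,0,0,0],[-0.04,0,0.008,0,0,0],[-0.0525,0,0.008,0,0,0]]]'
python3 -m inch '[[[-0.0125,0,0,0,0,0],[-0.025,0,0,0,0,0],[-0.0375,0,0,0,0,0],[-0.05,0,0,0,0,0],[-0.0625,0,0,0,0,0],[-0.075,0,0,0,0,0],[-0.0875,0,0,0,0,0],[-0.1,0,0,0,0,0]]]'
python3 - <<'E'
from g import *
force(8);where();plan(A-40*y+n*68.3,Rt=Rt)
im=r.grab_frame("side");save("s",im,"s6.png");S=cam("side")
s=r.sense();tt=np.array(s["eef_pos"])+R.from_euler('xyz',s["tcp_rot"]).apply([0,0,68.5])
print("pred tip",proj(S,tt))
g=cv2.cvtColor(im,cv2.COLOR_RGB2GRAY)[160:184,330:358];print('\n'.join(' '.join('%3d'%v for v in row) for row in g))
E
```

```text
clock: 9.15
eef_pos: [528.8, -186.0, 179.7]
tcp_rot: [2.791, 0.0, 1.325]
contact_force: [-0.4, 0.8, -0.0]
opening: 0.271
grasp_force: 70.8
clock: 9.82
eef_pos: [523.9, -205.4, 179.7]
tcp_rot: [2.791, 0.0, 1.325]
contact_force: [0.3, 0.1, 0.8]
opening: 0.273
grasp_force: 70.8
F mean [-0.87 -0.91  0.54] normal 0.72 sd 0.25
tip rel A: x 0.5 y -28.6 n -4.5
shift [-0.0575 -0.0015  0.0008] mm 11.5 turn [ 0.0006  0.0002 -0.0002]
pos [ 524.  -205.1  179.7] t 10.2167 F [ 0.   -0.67  0.65] q [-0.41  0.17  2.07  0.11  0.56 -0.24] op 0.272 gf 70.8
pred tip [343.18034306 174.01463305]
162 162 162 162 162 162 162 162 162 162 162 162 162 142  79  32  41  43  44  44  44  44  43  43  42  40  37  45
162 161 162 162 162 162 162 162 162 162 163 162 162 135  62  28  31  38  42  44  43  43  44  43  42  38  34  34
161 162 162 162 161 162 162 161 163 163 163 162 162 152 121  75  31  28  35  42  44  44  43  43  40  35  31  26
162 162 162 162 162 162 162 162 162 162 163 162 162 163 162 142  83  42  28  34  41  43  43  42  37  30  26  25
162 162 162 162 162 162 162 162 162 162 162 162 162 162 163 162 136  64  
[... 1466 characters left out ...]
 156 145 128 120 145 153 163
162 162 162 163 162 162 163 154 119  57  41  85 138 163 163 149 123 115  98  98 120 128  97  98  99  98 119 145
162 162 163 162 162 162 158 124  58  40  84 138 163 163 163 163 163 148 124 114  98  98  98  98  98  98  97  98
162 163 163 163 162 163 152 116  73  93 138 163 163 163 163 163 163 163 162 141  98  98  98  98  98  98  97  99
162 162 163 163 163 162 162 152 138 148 163 163 163 163 163 163 163 163 163 141  98  99  98  98  98  99  98  98
163 163 162 163 163 163 162 163 163 163 163 163 163 163 163 163 163 163 163 148 125 114  98  98  99  98  98  98
162 163 162 162 163 163 163 162 163 163 163 163 163 163 163 163 163 163 164 163 164 149 115  98  98  98  98  98
```

The dark strip passes through the tip's contact point at about (343.3,175), and the force is about 2.0 N (plunger about 4.7 mm in). Continuing.

```bash

python3 -m inch '[[[-0.0125,0,0,0,0,0],[-0.025,0,0,0,0,0],[-0.0375,0,0,0,0,0],[-0.05,0,0,0,0,0],[-0.0625,0,0,0,0,0],[-0.075,0,0,0,0,0],[-0.0875,0,0,0,0,0],[-0.1,0,0,0,0,0]]]' | grep force
python3 -m inch '[[[-0.0125,0,0,0,0,0],[-0.025,0,0,0,0,0],[-0.0375,0,0,0,0,0],[-0.05,0,0,0,0,0],[-0.0625,0,0,0,0,0],[-0.075,0,0,0,0,0],[-0.0875,0,0,0,0,0],[-0.1,0,0,0,0,0]]]' | grep force
python3 - <<'E'
from g import *
force(8);where();plan(D+n*68.3,Rt=Rt)
im=r.grab_frame("side");save("s",im,"s7.png");S=cam("side")
s=r.sense();tt=np.array(s["eef_pos"])+R.from_euler('xyz',s["tcp_rot"]).apply([0,0,68.5])
u=proj(S,tt);print("pred tip",u)
a,b=int(u[1]),int(u[0])
g=cv2.cvtColor(im,cv2.COLOR_RGB2GRAY)[a-8:a+8,b-12:b+10];print(a-8,b-12);print('\n'.join(' '.join('%3d'%v for v in row) for row in g))
E
```

```text
contact_force: [-0.9, 1.3, 0.2]
grasp_force: 70.8
contact_force: [-0.8, 1.7, 1.2]
grasp_force: 70.8
F mean [-0.81 -0.73  0.6 ] normal 0.77 sd 0.33
tip rel A: x 0.5 y -68.6 n -4.5
shift [-0.382  -0.0014  0.0012] mm 76.4 turn [ 0.0006  0.0003 -0.0002]
pos [ 514.3 -244.   179.7] t 12.0 F [-0.7  -0.84  0.44] q [-0.5   0.18  2.06  0.16  0.57 -0.37] op 0.275 gf 70.8
pred tip [351.59334602 167.03640217]
159 339
161 161 161 161 162 162 162 162 162 162 162 162 162 162 159 133  79  62  59  55  47  29
161 162 162 162 162 162 162 162 162 161 162 162 162 162 149 108  69  63  64  77  73  35
162 161 162 161 162 161 162 162 162 162 162 162 162 157 128  82  68  63  67  71  55  38
161 162 161 162 162 162 162 162 162 161 162 162 162 142  93  70  64  60  51  41  38  83
162 162 162 161 161 162 162 162 162 162 162 162 157 125  74  66  63  53  32  49  91 137
162 162 161 162 162 162 161 162 162 162 162 162 143  93  69  64  60  47  64 113 147 162
162 162 161 162 163 162 162 162 162 162 162 159 130  76  66  61  57  76 129 162 163 162
162 162 162 162 162 162 162 162 162 162 162 148 113  83  62  60  87 137 162 163 162 163
162 163 162 162 163 162 163 162 162 162 162 139  89  77  65  89 137 162 162 163 163 162
162 162 162 162 162 162 162 162 163 162 154 115  59  63  77 117 152 163 162 163 162 162
162 162 162 162 162 162 162 161 162 152 114  57  50  72  83  97 119 144 152 162 163 162
161 162 162 162 162 162 162 158 143 106  43  65 113 133 123 113  98  98 119 144 152 156
162 162 163 163 162 162 154 127  79  40  75 130 162 162 162 149 114  97  97  98 118 128
162 162 163 162 162 154 118  56  40  83 138 162 163 163 162 162 148 123 114  98  98  98
162 162 162 162 154 118  58  40  84 137 162 162 163 162 162 163 163 163 141  97  98  97
162 162 162 152 115  58  51  92 138 162 163 163 163 163 162 163 163 162 148 115  97  97
```

```bash

python3 -m inch '[[[-0.0125,0,0,0,0,0],[-0.025,0,0,0,0,0],[-0.0375,0,0,0,0,0],[-0.05,0,0,0,0,0],[-0.0625,0,0,0,0,0],[-0.075,0,0,0,0,0],[-0.0875,0,0,0,0,0],[-0.1,0,0,0,0,0]]]' | grep force
python3 -m inch '[[[-0.0125,0,0,0,0,0],[-0.025,0,0,0,0,0],[-0.0375,0,0,0,0,0],[-0.05,0,0,0,0,0],[-0.0625,0,0,0,0,0],[-0.075,0,0,0,0,0],[-0.0875,0,0,0,0,0],[-0.1,0,0,0,0,0]]]' | grep force
python3 -m inch '[[[-0.0125,0,0,0,0,0],[-0.025,0,0,0,0,0],[-0.0375,0,0,0,0,0],[-0.05,0,0,0,0,0],[-0.0625,0,0,0,0,0],[-0.075,0,0,0,0,0],[-0.0875,0,0,0,0,0],[-0.1,0,0,0,0,0]]]' | grep force
python3 -m inch '[[[-0.0125,0,0,0,0,0],[-0.025,0,0,0,0,0],[-0.0375,0,0,0,0,0],[-0.05,0,0,0,0,0],[-0.0625,0,0,0,0,0],[-0.073,-0.001,0,0,0,0],[-0.08,-0.001,0,0,0,0],[-0.082,-0.001,0,0,0,0]]]' | grep force
python3 - <<'E'
from g import *
force(16);where();plan(D+n*68.3,Rt=Rt)
im=r.grab_frame("side");save("s",im,"s8.png");S=cam("side")
s=r.sense();tt=np.array(s["eef_pos"])+R.from_euler('xyz',s["tcp_rot"]).apply([0,0,68.3])
print("pred tip",proj(S,tt))
i=cv2.imread("pics/s8.png");j=cv2.imread("pics/s4.png")
c=lambda q:cv2.resize(q[130:175,345:390],None,fx=8,fy=8,interpolation=cv2.INTER_CUBIC)
cv2.imwrite("pics/s8c.png",np.hstack([c(i),c(j)]))
E
```

```text
contact_force: [0.2, 0.3, 2.0]
grasp_force: 70.8
contact_force: [-1.6, 1.7, 0.5]
grasp_force: 70.8
contact_force: [-0.1, 1.6, 1.1]
grasp_force: 70.8
contact_force: [-0.7, 0.4, 1.0]
grasp_force: 70.8
F mean [-0.93 -0.62  0.48] normal 0.71 sd 0.43
tip rel A: x 0.2 y -145.0 n -4.5
shift [-0.     -0.0002  0.0012] mm 0.2 turn [ 0.0006  0.0002 -0.0002]
pos [ 495.5 -318.   179.7] t 15.5167 F [-0.99 -1.    0.12] q [-0.65  0.22  2.01  0.24  0.61 -0.58] op 0.269 gf 70.8
pred tip [366.81532331 154.56201088]
```

View pics/s8c.png

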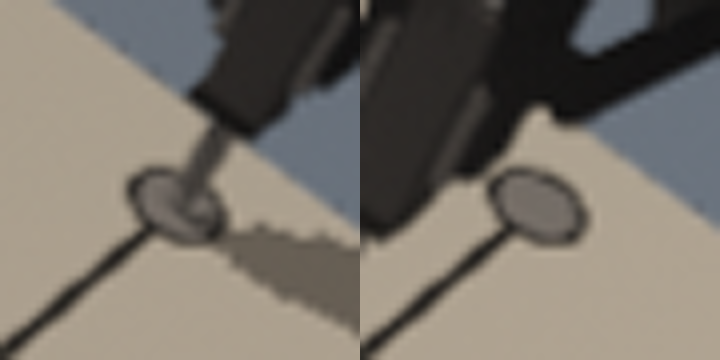

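The last picture shows the tip on the disc. The disc centre in the crop is about (178,206), and the tip meets it there to within about 1 px. The tip is still, the force is about 2.0 N (plunger about 4.7 mm in), and the tilt error is about 0.1°. Handing in.

```bash
python3 -c "
from rig import r
print(r.sign_off())"
```

```text
the job is handed in; nothing more can be done
None
```

The probe was drawn along the whole seam at about 3 cm/s and handed in at 15.5 s, held still and square on the disc: the tip is within about 2 mm of the disc's centre, and the plunger is about 4.7 mm in, judged by force.

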